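# Shut the disk eraser and hold its key switch on

### The job

A returned hard drive lies loaded in the open drawer of the disk eraser on the packing bench: push the drawer fully shut, then take the eraser's key, the one with the square bow, out of the key block and push it fully home in the key switch on top of the eraser, working it past the sticky pins. Then turn it a quarter turn clockwise, up to its stop, and finish while holding it there: the switch is a sprung hold-to-run type, so the program ends with the gripper still holding the key turned. Leave the other keys and everything else on the bench where they are.

Things in the scene. Friction and masses are not known exactly. Their poses are not given: they have to be found in the camera images.
- eraser: the disk eraser, a grey sheet-steel case standing on the bench, fixed, 360 deep (x) x 400 wide (y) x 220 high (all sizes here in mm); origin under the middle of the case at bench height; x points from its front (drawer side, facing the robot) to its back, y to the left, z up. A red stop button (34 high) stands on the top at x -120, y +145; nothing else on the top is higher than 5 mm
- lock_mouth (a point): middle of the key switch, on its axis, in the top face of its round steel escutcheon (40 dia, 5 proud of the case top, hole 24 dia); axes as the eraser's. The brass plug's face lies 2 below; keyway 12 x 6, mouth bevelled to 18 x 12 over 3 mm, 34 deep. At rest its long side lies along x. Three sticky sprung pins 11, 16 and 21 down: 12 to 18 N straight in, less if twisted to and fro
- key_switch (a joint): turn of the plug (rad): 0 at rest, grows clockwise seen from above to its stop at 1.57; a spring (0.015 N m at rest, 0.06 at the stop) returns it when let go. Key and keyway have play, so the plug lags the key by 0.2 to 0.3 rad: turn on until it stops
- drawer (a joint): how far the drawer is pulled out towards the robot (m): 0 fully shut, 0.06 to 0.10 at the start; it stays where left and takes about 3 N to slide. A hard drive (102 x 147 x 26) is clipped in its cradle
- drawer_handle (a point): middle of the drawer's horizontal bar handle (140 long along the eraser's y, 10 thick, its middle 35 in front of the drawer front), about 175 above the bench, moves with the drawer; the white drawer front is 235 wide and reaches from 95 to 200 above the bench; axes as the eraser's
- key_block: wooden block with three keys standing in slots, fixed, 56 (x) x 176 (y) x 45 high, origin under its middle; slots (12 along y, 6 along x, 36 deep) lie at y -55, 0 and +55; any key may be in any slot
- key_square: the eraser's key, blade down in the block, 35 g: steel blade 30 long, 10 wide (y), 4 thick (x), its last 8 mm tapering to 7 wide, rounded nose; black plastic square bow with a hole, 30 wide (y), 12 thick (x), from z 30 to 66. Origin at the blade's tip, z up through the bow. Works either way round (half a turn about z). Fully home, the bow rests on the lock's escutcheon
- key_shoulder (a point): underside of the square bow, on the key's axis, 30 above the blade tip
- key_round: another machine's key, same blade, round black bow 32 dia; leave it in its slot
- key_tee: another machine's key, same blade, black T-shaped bow 42 wide; leave it in its slot
- spare_drive: another hard drive, 102 x 147 x 26, on the bench; bystander, origin under its middle
- tape_roll: roll of brown tape, 100 dia x 48 high, lying flat; bystander
- tape_measure: tape measure, 30 x 62 x 60 high; bystander
- box_knife: orange box knife 150 long, 16 high; bystander
- mouse: black computer mouse 105 x 60 x 33 high; bystander
- small_carton: small brown carton 130 x 100 x 50 high; bystander

How it is judged:
By the outcome, as a careful person would: the job done as asked, in the order asked, and still so for the second after the job is handed in, while the arm keeps its last pose, push and grip.
It also fails if it takes over 66 s, if anything falls off the work surface, if the arm or the gripper's body presses on something with over 40 N, if the wrist force passes 120 N, or if a joint passes its speed limit or range.

### The arm

A 6-joint arm with a two-finger parallel gripper is mounted at the origin on the work surface. World frame = base frame: x ahead of the robot, y to its left, z up, the work surface at z = 0. Lengths are in m, angles in rad, forces in N, time in s.
With the tool pointing down it reaches from about 0.35 to 0.875 m from the base axis. Payload 4.2 kg.
Tool frame: the origin (TCP) lies midway between the tips of the shut fingers; the grasp point (between the pads) lies bot.grip_point_offset behind it (bot.grip_point_offset is the distance from the TCP to the grasp point, in m); z points along the fingers, x is the direction in which the jaws open and shut, and the axes are right-handed (so a half turn about z gives the same grasp; the last joint's range is limited). The gripper opens to 85 mm and grips with 20 to 120 N. Pads are 22 mm wide; open, the fingers measure 114 mm over their backs; the gripper's body (76 mm by 85 mm) begins 54 mm behind the grasp point. The pads swing forward as they close: fully open they stand 13 mm farther back than shut.
Start: joints at [1.575, 0.385, 0.008, 0, -1.194, -0.259], TCP at [0.158, 0.605, 0.231] pointing down, gripper open.
Joint ranges: [-3.14, 3.14], [-1.21, 2.06], [-1.07, 1.41], [-3.16, 2.05], [-2.99, -0.16], [-3.1, 3.1]. Speed limits (rad/s): [2.79, 2.79, 3.14, 3.14, 3.14, 3.14].

### API

Orientations are given as a unit quaternion [x, y, z, w].
In Python, from plant import bot gives the robot as it stands.
- The arm moves only by the tool step_arm, never from a script. Its arguments are lists of equal length, an entry for each row: "jaw": the opening, from -1 (shut) to 1 (fully open); "slide": the shift along the tool's x, y, z in mm, a list of three; "yaw": the turn about the tool's z in rad. In form: {"jaw": [jaw, ...], "slide": [[dx, dy, dz], ...], "yaw": [yaw, ...]}. A call has 1 to 5 rows; each row shifts and turns the commanded pose from where the row before left it, along the tool's axes as they then stand; what a row does not reach is not made up. A row lasts 1/8 s, in which the tool goes at most 62.5 mm and 10.7 degrees, less where a joint would pass 70% of its speed; a pose out of reach is approached as far as the arm can. A call is refused whole if a number of a shift passes 62.5 or a number of a turn 0.188, either way. A call with a gripper value outside its range is refused whole. The fingers move at their own pace and stop on an object; "squeeze" is the grip in N (left out, the last holds). Time passes only in rows, so rows that do not move let the fingers close. It gives the time, the measured TCP pose, the force and the opening at its end, in the units of the state.
- bot.read_state(): the state, without advancing time (a new reading comes with each control period).
- bot.grab_frame(name): name is "scene" or "top"; returns the picture (420x560x3 uint8, red, green, blue); there is no depth.
- bot.camera_params(name): a dict with "camera_matrix" (3x3 intrinsics, pixels), "cam_to_world" (4x4, takes a point from camera to world coordinates). Camera axes: x right, y up, looking along -z (the intrinsics and any distortion apply to the point x, -y, -z); pixel columns grow to the right and rows downward; lengths in m; the calibration is good to about 2 mm. A picture is of the moment at which its call begins. camera_params takes no time and is no camera call.
- bot.job_done(): hands the job in, once; it reports no verdict.
Trained networks look in the newest picture that a camera, given by its name, has taken for a name from the list of things; names that differ only in an ending like _2 or _b are one class to them, and where a whole thing is asked for, a point or a joint stands for the part that bears it (a point fixed in the world has none). Each returns a list of dicts, best first, with "p" (0 to 1); they miss things now and then, are a little off and sometimes report something else, mostly with a low value. They report only what shows in the picture. A call takes as long as a camera call.
- bot.search_frame(camera, label): "pixel" ([row, column] in pixels, amid what is visible of it).
- bot.place_of(camera, label): "pixel" ([row, column] in pixels: a listed point, or the origin of a listed thing).
The state is a dict: "clock": time; "joint_positions": joint angles; "qvel": joint speeds; "joint_efforts": joint torques, N m; "tcp_pos": TCP position; "eef_rot": TCP orientation; "wrist_force": force on the tool from outside, world axes, zero at the start; "wrist_torque": the same for the moment, N m; "finger_gap": finger opening in m.
Only numpy, scipy, OpenCV 4.12 (cv2) and the standard library are available. Lean on these libraries where they do the work, as an engineer would, in place of code of your own. Each camera call takes 0.05 s, during which the arm holds its last target. There are 200 camera calls.

## Working session

There is one attempt and no reset: what is moved stays moved. The work goes in short steps, Python scripts to look and compute and a tool call to move; the robot and the scene stay as the last step left them, time stands still between calls to the robot, and variables do not carry over. Pictures are saved under pics/ and viewed, about 8 in all and at most 12, crops included, and the job is handed in when it is done.

Besides the shell and the picture viewer there is one more tool, called after "Request:" as name(argument=value, ...), one argument or row to a line, values as JSON. step_arm: Moves the arm, as the interface text tells. Its arguments: {"type":"object","properties":{"jaw":{"type":"array","items":{"type":"number"}},"slide":{"type":"array","items":{"type":"array","items":{"type":"number"}}},"yaw":{"type":"array","items":{"type":"number"}},"squeeze":{"type":"number"}},"required":["jaw","slide","yaw"]}

```bash
mkdir -p pics; ls; cat > h.py <<'E'
from plant import bot
import numpy as np, cv2
from scipy.spatial.transform import Rotation as R
def grab(n,f):
    im=bot.grab_frame(n); cv2.imwrite(f,cv2.cvtColor(im,cv2.COLOR_RGB2BGR)); return im
def ray(n,px):
    c=bot.camera_params(n);K=np.array(c["camera_matrix"]);T=np.array(c["cam_to_world"])
    d=np.linalg.solve(K,[px[1],px[0],1]);d=np.array([d[0],-d[1],-d[2]])
    return T[:3,3],T[:3,:3]@d
def onz(n,px,z):
    o,d=ray(n,px);return o+d*(z-o[2])/d[2]
def tri(pa,pb,a="scene",b="top"):
    o1,d1=ray(a,pa);o2,d2=ray(b,pb)
    s=np.linalg.lstsq(np.c_[d1,-d2],o2-o1,rcond=None)[0]
    p,q=o1+s[0]*d1,o2+s[1]*d2
    return (p+q)/2,np.linalg.norm(p-q)
def proj(n,P):
    c=bot.camera_params(n);K=np.array(c["camera_matrix"]);T=np.array(c["cam_to_world"])
    p=T[:3,:3].T@(np.array(P)-T[:3,3]);p=K@[p[0],-p[1],-p[2]];return (p[:2]/p[2])[::-1]
E
python3 - <<'E'
from h import *
np.set_printoptions(precision=4,suppress=True)
a=grab("scene","pics/s1.png");b=grab("top","pics/t1.png")
for n in("scene","top"):
    c=bot.camera_params(n);print(n,c["camera_matrix"],c["cam_to_world"],[k for k in c])
for l in["eraser","lock_mouth","drawer_handle","key_block","key_square","key_shoulder","key_round","key_tee"]:
    for n in("scene","top"):
        print(l,n,[(np.round(x["pixel"],1),round(x["p"],2)) for x in bot.place_of(n,l)[:3]])
print(bot.read_state(),bot.grip_point_offset)
E
```

```text
pics
scene [[484.2821   0.     277.1702]
 [  0.     484.2821 208.5418]
 [  0.       0.       1.    ]] [[ 0.351  -0.7544  0.5548  1.308 ]
 [ 0.9364  0.2789 -0.2131 -0.2215]
 [ 0.006   0.5943  0.8042  1.1929]
 [ 0.      0.      0.      1.    ]] ['camera_matrix', 'cam_to_world']
top [[431.4022   0.     281.4165]
 [  0.     431.4022 207.6822]
 [  0.       0.       1.    ]] [[-0.0235  0.995  -0.0973  0.4857]
 [-0.9996 -0.0247 -0.0111  0.0526]
 [-0.0135  0.097   0.9952  1.4703]
 [ 0.      0.      0.      1.    ]] ['camera_matrix', 'cam_to_world']
eraser scene []
eraser top [(array([230.4, 387.3]), 0.32)]
lock_mouth scene [(array([194., 284.]), 0.64)]
lock_mouth top [(array([208.6, 281.5]), 0.6)]
drawer_handle scene [(array([144.3, 326.8]), 0.59), (array([268. , 139.3]), 0.31)]
drawer_handle top [(array([265.5, 214.5]), 0.69), (array([225.4, 407.6]), 0.43)]
key_block scene [(array([262.7, 154.9]), 0.62)]
key_block top [(array([232.8, 385.6]), 0.73)]
key_square scene [(array([255. , 155.1]), 0.4)]
key_square top [(array([209.9, 280.3]), 0.67), (array([231.6, 383.6]), 0.61)]
key_shoulder scene [(array([249.4, 154.7]), 0.56)]
key_shoulder top [(array([230.6, 390.1]), 0.41)]
key_round scene [(array([266., 141.]), 0.6)]
key_round top [(array([228.8, 392.1]), 0.72), (array([227. , 404.1]), 0.39)]
key_tee scene [(array([245.4, 171. ]), 0.54), (array([249.5, 154.4]), 0.18)]
key_tee top [(array([236.4, 370.7]), 0.4)]
{'clock': 0.9, 'joint_positions': array([ 1.5746,  0.3847,  0.0079,  0.    , -1.194 , -0.2586]), 'qvel': array([ 0.0003, -0.0006, -0.0004,  0.0014,  0.0005, -0.001 ]), 'joint_efforts': array([  0.001 , -39.2077,  18.8617,   4.1904,  -0.0003,   0.    ]), 'tcp_pos': array([0.1575, 0.6048, 0.2313]), 'eef_rot': array([-0.6115,  0.7912,  0.    ,  0.    ]), 'wrist_force': array([ 0.43  , -0.4935, -0.2708]), 'wrist_torque': array([0.0331, 0.0196, 0.0182]), 'finger_gap': 0.08544156401763664} 0.0187
```

View pics/s1.png

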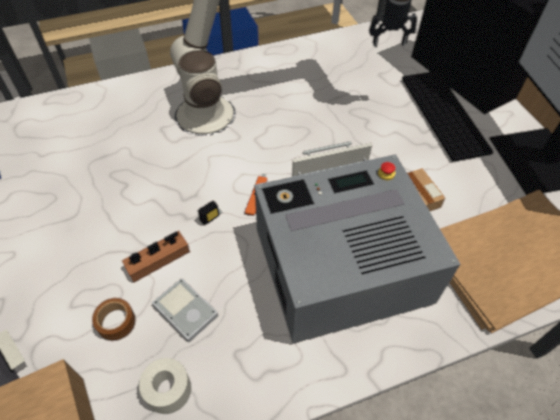

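View pics/t1.png

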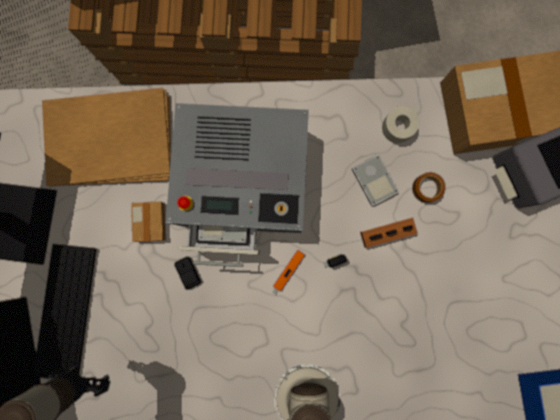

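The pictures show the eraser with its lock at about scene (195,284) and top (209,281). The drawer handle is at top (267,227), and the key block at scene (258,155) and top (233,389). Next I'll enlarge the block and the eraser.

```bash
python3 - <<'E'
from h import *
np.set_printoptions(precision=4,suppress=True)
s=cv2.imread("pics/s1.png");t=cv2.imread("pics/t1.png")
f=lambda im,r,c,h,w,W,H:cv2.resize(im[r:r+h,c:c+w],(W,H),interpolation=cv2.INTER_CUBIC)
top=np.hstack([f(s,225,115,60,80,400,300),f(t,210,350,48,80,400,240) if 0 else f(t,202,350,60,80,400,300)])
bot_=np.hstack([f(s,130,245,75,100,400,300)[:, :400],f(t,185,180,90,120,400,300)])
cv2.imwrite("pics/c1.png",np.vstack([top,bot_]))
print("lock",tri([194.5,284],[208.6,281.5]), onz("top",[208.6,281.5],.225),onz("scene",[194.5,284],.225))
# block origin
print("blk",tri([262.7,154.9],[232.8,385.6]))
for z in(.03,):print(onz("scene",[249.4,154.7],.039),onz("top",[230.6,390.1],.039))
for nm,p,q in(("round",[266,141],[228.8,392.1]),("tee",[245.4,171],[236.4,370.7])):
    print(nm,onz("scene",p,.009),onz("top",q,.009))
# eraser top corners in top image
for p in([105,176],[108,308],[229,301],[222,169]):print(onz("top",p,.22))
E
```

```text
lock (array([0.6049, 0.0666, 0.2252]), np.float64(0.0003594522616883269)) [0.6048 0.0664 0.225 ] [0.6048 0.0668 0.225 ]
blk (array([ 0.5344, -0.2918, -0.0171]), np.float64(0.011006582833918315))
[ 0.5261 -0.2852  0.039 ] [ 0.5407 -0.2887  0.039 ]
round [ 0.5461 -0.334   0.009 ] [ 0.5477 -0.3029  0.009 ]
tee [ 0.5088 -0.2402  0.009 ] [ 0.5239 -0.2297  0.009 ]
[0.9244 0.3747 0.22  ]
[ 0.9041 -0.0195  0.22  ]
[0.5446 0.0114 0.22  ]
[0.5742 0.395  0.22  ]
```

View pics/c1.png

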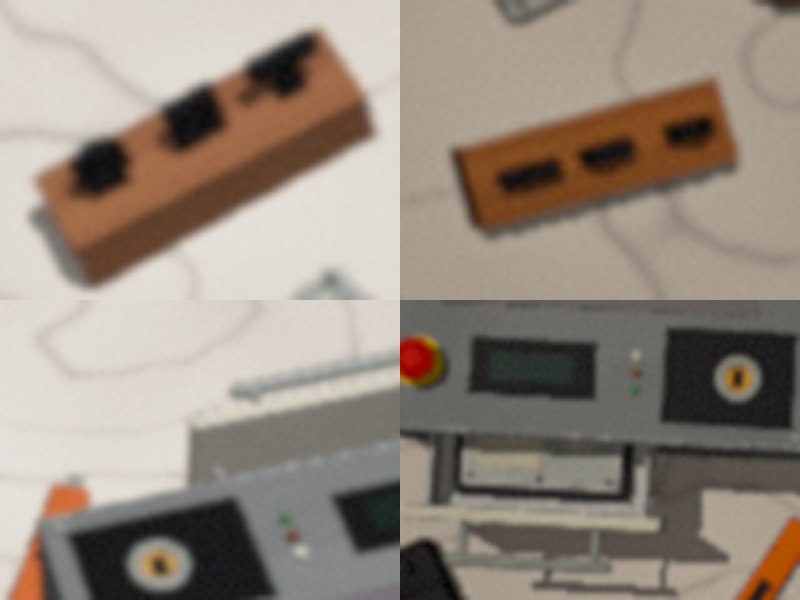

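```bash
cat > fit.py <<'E'
from h import *
from scipy.optimize import minimize
np.set_printoptions(precision=4,suppress=True)
I={"scene":cv2.imread("pics/s1.png"),"top":cv2.imread("pics/t1.png")}
def box(x,y,a,L,W,z0,z1):
    c,s=np.cos(a),np.sin(a)
    return [(x+c*i*L/2-s*j*W/2,y+s*i*L/2+c*j*W/2,z) for i in(-1,1) for j in(-1,1) for z in(z0,z1)]
def hull(n,P,S=8):
    m=np.zeros((420,560),np.uint8)
    q=cv2.convexHull(np.array([proj(n,p)[::-1] for p in P],np.float32))
    m=np.zeros((420*1,560),np.float32)
    big=np.zeros((420,560),np.uint8)
    cv2.fillPoly(big,[np.round(q*16).astype(np.int32)],255,cv2.LINE_AA,4);return big/255.
roi={"scene":(225,290,115,195),"top":(212,255,352,425)}
M={};K={}
for n in I:
    h=cv2.cvtColor(I[n],cv2.COLOR_BGR2HSV).astype(int);r=np.zeros((420,560),bool);a,b,c,d=roi[n];r[a:b,c:d]=1
    blk=(h[...,2]<60)&r; org=(h[...,1]>110)&r
    if n=="scene": org&=~(np.arange(560)[None]>190)
    m=((org)|blk).astype(np.uint8)
    k,l,st,_=cv2.connectedComponentsWithStats(m);j=1+np.argmax(st[1:,4]);M[n]=(l==j)*1.;print(n,st[j])
def cost(v,ns):
    return sum(np.abs(hull(n,box(v[0]/100,v[1]/100,v[2]/10,.056,.176,0,.045))-M[n]).sum() for n in ns)
for ns in(("top",),("scene",),("top","scene")):
    best=min((minimize(cost,v0,(ns,),method="Nelder-Mead",options=dict(initial_simplex=np.array(v0)+np.vstack([np.zeros(3),np.eye(3)]))) for v0 in([53.5,-28.7,2.],[53.,-28.2,1.],[54,-29,3.])),key=lambda r:r.fun)
    print(ns,best.x*[.01,.01,.1],best.fun)
print("sq bow",tri([248.6,153.6],[233,391.6]))
print("handle",tri([144.3,326.8],[265.5,214.5]),onz("top",[263,197.1],.175),onz("top",[265.4,242.4],.175),onz("scene",[150,303],.175))
E
python3 fit.py
```

```text
scene [ 124  233   64   48 1435]
top [361 218  56  30 902]
('top',) [ 0.5345 -0.2846  0.23  ] 120.90588235294118Traceback (most recent call last):
  File "fit.py", line 25, in <module>
    best=min((minimize(cost,v0,(ns,),method="Nelder-Mead",options=dict(initial_simplex=np.array(v0)+np.vstack([np.zeros(3),np.eye(3)]))) for v0 in([53.5,-28.7,2.],[53.,-28.2,1.],[54,-29,3.])),key=lambda r:r.fun)
  File "fit.py", line 25, in <genexpr>
    best=min((minimize(cost,v0,(ns,),method="Nelder-Mead",options=dict(initial_simplex=np.array(v0)+np.vstack([np.zeros(3),np.eye(3)]))) for v0 in([53.5,-28.7,2.],[53.,-28.2,1.],[54,-29,3.])),key=lambda r:r.fun)
              ~~~~~~~~^^^^^^^^^^^^^^^^^^^^^^^^^^^^^^^^^^^^^^^^^^^^^^^^^^^^^^^^^^^^^^^^^^^^^^^^^^^^^^^^^^^^^^^^^^^^^^^^^^^^^^^^^^^^^^^^^^
    res = _minimize_neldermead(fun, x0, args, callback, bounds=bounds,
                               **options)
    fsim[j] = func(sim[j])
              ~~~~^^^^^^^^
    fx = function(np.copy(x), *(wrapper_args + args))
  File "fit.py", line 23, in cost
    return sum(np.abs(hull(n,box(v[0]/100,v[1]/100,v[2]/10,.056,.176,0,.045))-M[n]).sum() for n in ns)
  File "fit.py", line 23, in <genexpr>
    return sum(np.abs(hull(n,box(v[0]/100,v[1]/100,v[2]/10,.056,.176,0,.045))-M[n]).sum() for n in ns)
                      ~~~~^^^^^^^^^^^^^^^^^^^^^^^^^^^^^^^^^^^^^^^^^^^^^^^^^^^
  File "fit.py", line 10, in hull
    q=cv2.convexHull(np.array([proj(n,p)[::-1] for p in P],np.float32))
                               ~~~~^^^^^
  File "h.py", line 18, in proj
    c=bot.camera_params(n);K=np.array(c["camera_matrix"]);T=np.array(c["cam_to_world"])
ValueError: time passes only in moves, steps and waits
```

```bash
sed -i 's/^def grab(/import functools\n@functools.cache\ndef cp(n): return bot.camera_params(n)\ndef grab(/; s/c=bot.camera_params(n)/c=cp(n)/' h.py
cat >> fit.py <<'E'
for n,v in(("top",best.x),("scene",best.x)):
    h_=hull(n,box(v[0]/100,v[1]/100,v[2]/10,.056,.176,0,.045));d=h_-M[n]
    print(n,d[d>0].sum(),d[d<0].sum())
print(bot.read_state()["clock"])
E
python3 fit.py
```

```text
scene [ 124  233   64   48 1435]
top [361 218  56  30 902]
('top',) [ 0.5345 -0.2846  0.23  ] 120.90588235294118
('scene',) [ 0.5331 -0.2833  0.291 ] 335.11764705882354
('top', 'scene') [ 0.5339 -0.2847  0.2193] 474.69803921568626
sq bow (array([ 0.5325, -0.288 ,  0.0545]), np.float64(0.002963041863805954))
handle (array([0.4428, 0.2666, 0.1787]), np.float64(0.007710563769715989)) [0.4527 0.3229 0.175 ] [0.4424 0.1875 0.175 ] [0.4358 0.1911 0.175 ]
top 123.83529411764705 -3.03921568627451
scene 347.2823529411765 -0.5411764705882355
0.9
```

```bash
python3 - <<'E'
from h import *
from scipy.optimize import least_squares
np.set_printoptions(precision=4,suppress=True)
C={"scene":[((35,180),(1,1)),((320,28),(1,-1)),((362,100),(-1,-1)),((92,245),(-1,1))],
"top":[((455,150),0),((715,80),0),((737,160),0),((478,228),0)]}
off={"scene":(115,225),"top":(350,202)}
for n in C:
    P=[]
    for p,_ in C[n]:
        c=(p[0]+.5)/5-.5+off[n][0];r=(p[1]+.5)/5-.5+off[n][1];P.append(onz(n,[r,c],.045)[:2])
    P=np.array(P);print(n,P,P.mean(0),[np.linalg.norm(P[i]-P[i-1]) for i in range(4)])
    print(cv2.minAreaRect((P*1000).astype(np.float32)))
    # bow centre
s=tri([249.0-.4,153.6-.4],[232.6,391.2]);print(s)
for p in((248.6,153.2),):print(onz("scene",p,.063),onz("top",[232.6,391.2],.075))
for n,q in(("top",(0.5345,-.2846)),("scene",(0.5345,-.2846))):
    print(n,"proj bow mid",proj(n,[*q,.063]),"bow top",proj(n,[*q,.081]),"tcp",proj(n,bot.read_state()["tcp_pos"]))
E
```

```text
scene [[ 0.5342 -0.3768]
 [ 0.4905 -0.2077]
 [ 0.546  -0.1972]
 [ 0.585  -0.3551]] [ 0.5389 -0.2842] [np.float64(0.0551727670067813), np.float64(0.1746683880346619), np.float64(0.05640889992151956), np.float64(0.16268374741801975)]
((539.638671875, -285.1776123046875), (56.28447341918945, 174.66836547851562), 14.485098838806152)
top [[ 0.5332 -0.4524]
 [ 0.5751 -0.6254]
 [ 0.5222 -0.636 ]
 [ 0.4818 -0.4644]] [ 0.5281 -0.5446] [np.float64(0.052713727895370224), np.float64(0.17794842316453366), np.float64(0.053914274881826325), np.float64(0.17627817842515892)]
((528.4586181640625, -544.9022216796875), (53.88498306274414, 178.05416870117188), 13.236413955688477)
(array([ 0.5335, -0.2878,  0.0558]), np.float64(0.00040342232853300805))
[ 0.5385 -0.2872  0.063 ] [ 0.5328 -0.2833  0.075 ]
top proj bow mid [232.2084 390.676 ] bow top [231.9814 392.0149] tcp [372.2212  92.8861]
scene proj bow mid [247.1634 153.8234] bow top [243.6356 152.5003] tcp [ 47.8329 388.2615]
```

Request:
step_arm(
  jaw=[-1, -1, -1, -1, -1],
  slide=[
    [0, 0, 0],
    [41, -33, 0],
    [41, -33, 0],
    [41, -33, 0],
    [41, -33, 0],
  ],
  yaw=[-0.174, 0, 0, 0, 0],
)

```text
clock: 1.52
tcp_pos: [0.2766, 0.4293, 0.2316]
eef_rot: [-0.678, 0.735, 0.0, 0.0]
wrist_force: [1.2, -0.1, 0.4]
finger_gap: -0.0001
```

Request:
step_arm(
  jaw=[-1, -1, -1, -1, -1],
  slide=[
    [41, -33, 0],
    [41, -33, 0],
    [41, -33, 0],
    [38, -32, 15],
    [0, 0, 50],
  ],
  yaw=[0, 0, 0, 0, 0],
)

```text
clock: 2.15
tcp_pos: [0.3964, 0.2591, 0.1683]
eef_rot: [-0.676, 0.736, 0.0, 0.004]
wrist_force: [-0.2, -0.2, -1.2]
finger_gap: -0.0004
```

```bash
python3 - <<'E'
from h import *
s=grab("scene","pics/s2.png");t=grab("top","pics/t2.png")
s=cv2.imread("pics/s2.png");t=cv2.imread("pics/t2.png")
f=lambda im,r,c,h,w,W,H:cv2.resize(im[r:r+h,c:c+w],(W,H),interpolation=cv2.INTER_CUBIC)
cv2.imwrite("pics/c2.png",np.hstack([f(s,100,260,120,80,400,600),f(t,200,180,120,80,400,600)]))
st=bot.read_state();print(st["tcp_pos"],st["joint_positions"])
for n in("scene","top"):print(n,proj(n,st["tcp_pos"]),bot.place_of(n,"drawer_handle")[:2])
E
```

```text
[0.39123826 0.256148   0.16231951] [ 0.92732396  0.19049769 -0.45876347 -0.0020304  -0.93190308  0.56073066]
scene [137.10824641 317.32443929] [{'pixel': [145.1, 328.9], 'p': 0.79}]
top [282.96825193 220.2494448 ] [{'pixel': [265.2, 217.1], 'p': 0.87}, {'pixel': [270.9, 188.5], 'p': 0.46}]
```

View pics/c2.png

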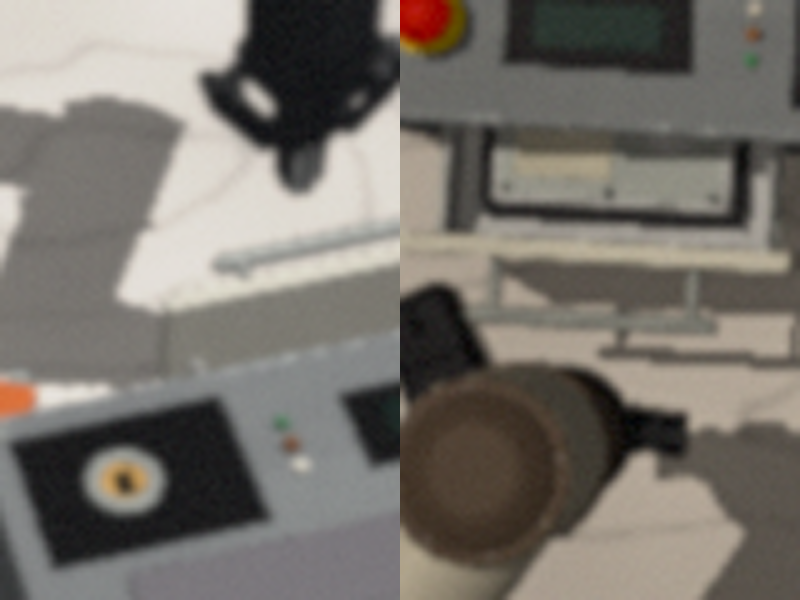

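Request:
step_arm(
  jaw=[-1, -1, -1, -1, -1],
  slide=[
    [0, -15, 0],
    [0, -20, 0],
    [0, -20, 0],
    [0, -20, 0],
    [0, -15, 0],
  ],
  yaw=[0, 0, 0, 0, 0],
)

```text
clock: 2.98
tcp_pos: [0.4845, 0.2527, 0.1667]
eef_rot: [-0.678, 0.735, 0.0, 0.0]
wrist_force: [-3.5, 2.3, 1.9]
finger_gap: -0.0
```

Request:
step_arm(
  jaw=[-1, -1, -1],
  slide=[
    [0, -8, 0],
    [0, -4, 0],
    [0, -2, 0],
  ],
  yaw=[0, 0, 0],
)

```text
clock: 3.35
tcp_pos: [0.4969, 0.2512, 0.1662]
eef_rot: [-0.678, 0.735, 0.0, -0.0]
wrist_force: [-2.7, 0.2, 0.9]
finger_gap: 0.0001
```

Request:
step_arm(
  jaw=[-1, -1, -1, -1],
  slide=[
    [0, -4, 0],
    [0, -3, 0],
    [0, -3, 0],
    [0, -2, 0],
  ],
  yaw=[0, 0, 0, 0],
)

```text
clock: 3.85
tcp_pos: [0.4985, 0.2507, 0.1661]
eef_rot: [-0.678, 0.735, 0.006, -0.008]
wrist_force: [-40.6, 13.4, 21.5]
finger_gap: -0.0
```

Request:
step_arm(
  jaw=[-1, -1, -1],
  slide=[
    [0, -2, 0],
    [0, -2, 0],
    [0, -1, 0],
  ],
  yaw=[0, 0, 0],
)

```text
clock: 4.22
tcp_pos: [0.4986, 0.2506, 0.1661]
eef_rot: [-0.678, 0.735, 0.009, -0.012]
wrist_force: [-53.9, 16.9, 28.7]
finger_gap: -0.0001
```

Request:
step_arm(
  jaw=[-1, -1, -1, 0.2, 0.2],
  slide=[
    [0, 18, 0],
    [0, 25, 0],
    [0, 20, 0],
    [50, 0, 0],
    [60, 0, 0],
  ],
  yaw=[0, 0, 0, 0, 0],
)

```text
clock: 4.85
tcp_pos: [0.4425, 0.1449, 0.1666]
eef_rot: [-0.679, 0.734, -0.001, 0.001]
wrist_force: [0.4, -0.0, 0.6]
finger_gap: 0.0359
```

```bash
python3 - <<'E'
from h import *
s=grab("scene","pics/s3.png");t=grab("top","pics/t3.png")
s=cv2.imread("pics/s3.png");t=cv2.imread("pics/t3.png")
f=lambda im,r,c,h,w,W,H:cv2.resize(im[r:r+h,c:c+w],(W,H),interpolation=cv2.INTER_CUBIC)
cv2.imwrite("pics/c3.png",np.hstack([f(s,130,245,90,120,400,300),f(t,185,180,90,120,400,300)]))
st=bot.read_state();print(st["tcp_pos"],st["joint_positions"],st["wrist_force"])
E
```

```text
[0.44069857 0.14111916 0.1662729 ] [ 6.62669233e-01  1.73149048e-01 -4.70475384e-01  3.20223683e-04
 -9.28910590e-01  8.23466808e-01] [-0.4124567  -0.67566186 -0.91463456]
```

View pics/c3.png

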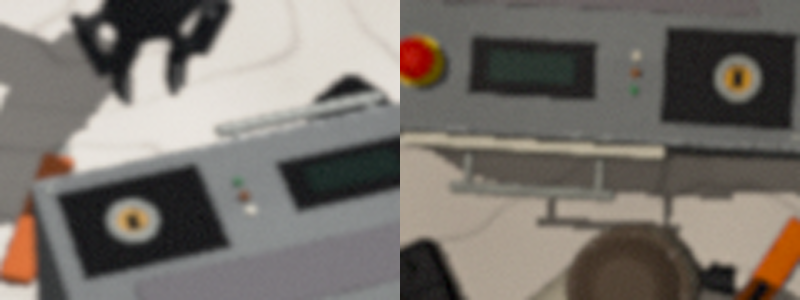

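The drawer now looks flush with the case at top crop (535,148), so it is shut. Next, the key.

Request:
step_arm(
  jaw=[0.2, 0.2, 0.2, 0.2, 0.2],
  slide=[
    [52, -16, 0],
    [52, -16, 0],
    [52, -16, 0],
    [52, -16, 0],
    [52, -16, 0],
  ],
  yaw=[0, 0, 0, 0, 0],
)

```text
clock: 5.58
tcp_pos: [0.5019, -0.1222, 0.1667]
eef_rot: [-0.678, 0.735, -0.001, 0.0]
wrist_force: [0.1, 0.4, -0.1]
finger_gap: 0.0513
```

Request:
step_arm(
  jaw=[0.2, 0.2, 0.2, 0.2, 0.2],
  slide=[
    [52, -16, 0],
    [52, -16, 0],
    [52, -16, 0],
    [0, 0, 0],
    [0, 0, 0],
  ],
  yaw=[0, 0, 0, 0.179, 0.179],
)

```text
clock: 6.2
tcp_pos: [0.5365, -0.2809, 0.1659]
eef_rot: [-0.533, 0.846, -0.0, -0.0]
wrist_force: [0.1, -0.1, -0.2]
finger_gap: 0.0519
```

Request:
step_arm(
  jaw=[0.2, 0.2, 0.2, 0.2, 0.2],
  slide=[
    [0, 0, 0],
    [0, 0, 0],
    [0, 0, 0],
    [0, 0, 0],
    [0, 0, 0],
  ],
  yaw=[0.179, 0.179, 0.179, 0.179, 0.176],
)

```text
clock: 6.82
tcp_pos: [0.5367, -0.2799, 0.1664]
eef_rot: [-0.117, 0.993, -0.001, 0.0]
wrist_force: [0.3, -0.2, 0.1]
finger_gap: 0.0511
```

```bash
python3 - <<'E'
from h import *
s=grab("scene","pics/s4.png");t=grab("top","pics/t4.png")
s=cv2.imread("pics/s4.png")
st=bot.read_state();p=st["tcp_pos"];print(p,R.from_quat(st["eef_rot"]).as_matrix(),st["joint_positions"],st["wrist_force"],st["finger_gap"])
print("c3 tcp",proj("scene",[.4407,.1411,.1663]),"now",proj("scene",p),proj("top",p),proj("scene",[p[0],p[1],.05]))
cv2.imwrite("pics/c4.png",cv2.resize(s[190:290,100:220],(720,600),interpolation=cv2.INTER_CUBIC))
E
```

```text
[ 0.53669848 -0.27980938  0.16639034] [[-9.71149567e-01 -2.38470817e-01  4.32965650e-04]
 [-2.38471099e-01  9.71149264e-01 -8.00616904e-04]
 [-2.29550506e-04 -8.80768555e-04 -9.99999586e-01]] [-2.13044584e-01  4.02697857e-01 -1.35836875e-01  8.05180712e-04
 -1.03166928e+00  4.53422550e-01] [-0.58497533  0.52425034  0.1208674 ] 0.051193721141031746
c3 tcp [157.71649267 287.31358715] now [225.90723039 147.83381261] [230.1271943  397.23782051] [249.78676903 156.65051104]
```

View pics/c4.png

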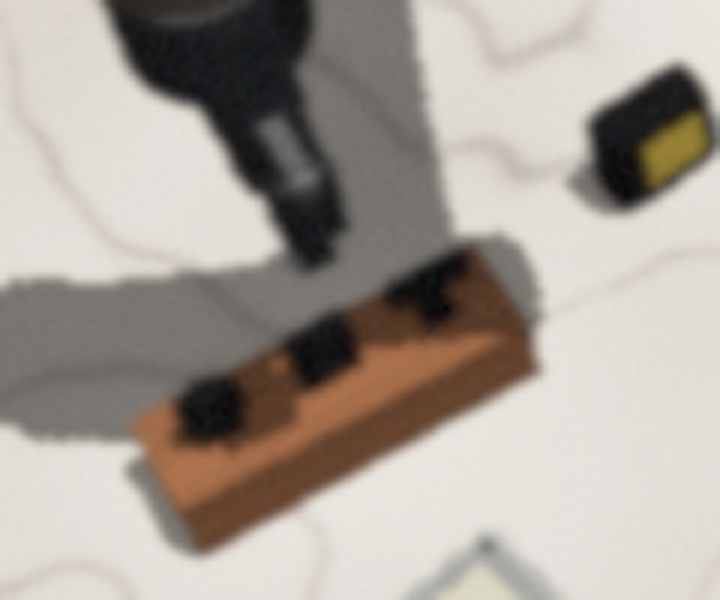

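Request:
step_arm(
  jaw=[0.2, 0.2, 0.2, 0.2, 0.2],
  slide=[
    [3, -5, 30],
    [0, 0, 30],
    [0, 0, 26],
    [0, 0, 20],
    [0, 0, 10],
  ],
  yaw=[0, 0, 0, 0, 0],
)

```text
clock: 7.55
tcp_pos: [0.5343, -0.2852, 0.0491]
eef_rot: [-0.121, 0.993, 0.0, -0.001]
wrist_force: [-0.2, 0.1, 0.0]
finger_gap: 0.0513
```

Request:
step_arm(
  jaw=[0.2, -0.2, -0.5, -0.7, -0.8],
  slide=[
    [0, 0, 0],
    [0, 0, 0],
    [0, 0, 0],
    [0, 0, 0],
    [0, 0, 0],
  ],
  yaw=[0, 0, 0, 0, 0],
  squeeze=20,
)

```text
clock: 8.18
tcp_pos: [0.5351, -0.2853, 0.0511]
eef_rot: [-0.12, 0.993, -0.0, 0.001]
wrist_force: [-0.0, 0.0, 2.9]
finger_gap: 0.0115
```

Request:
step_arm(
  jaw=[-1, -1, -1],
  slide=[
    [0, 0, 0],
    [0, 0, 0],
    [0, 0, 0],
  ],
  yaw=[0, 0, 0],
)

```text
clock: 8.55
tcp_pos: [0.5351, -0.2853, 0.051]
eef_rot: [-0.12, 0.993, -0.0, 0.0]
wrist_force: [-0.2, 1.1, 5.4]
finger_gap: 0.0118
```

```bash
python3 - <<'E'
from h import *
s=grab("scene","pics/s5.png")
s=cv2.imread("pics/s5.png")
st=bot.read_state();p=st["tcp_pos"];print(p,st["eef_rot"],st["wrist_force"],st["wrist_torque"],st["finger_gap"])
cv2.imwrite("pics/c5.png",cv2.resize(s[190:290,100:220],(720,600),interpolation=cv2.INTER_CUBIC))
E
```

```text
[ 0.53507944 -0.285349    0.05102122] [-1.19900676e-01  9.92785720e-01 -3.14115479e-04  4.92775235e-04] [-0.10953291 -0.39573043  5.09950556] [0.29936881 0.13172871 0.01819505] 0.011804377893289855
```

View pics/c5.png

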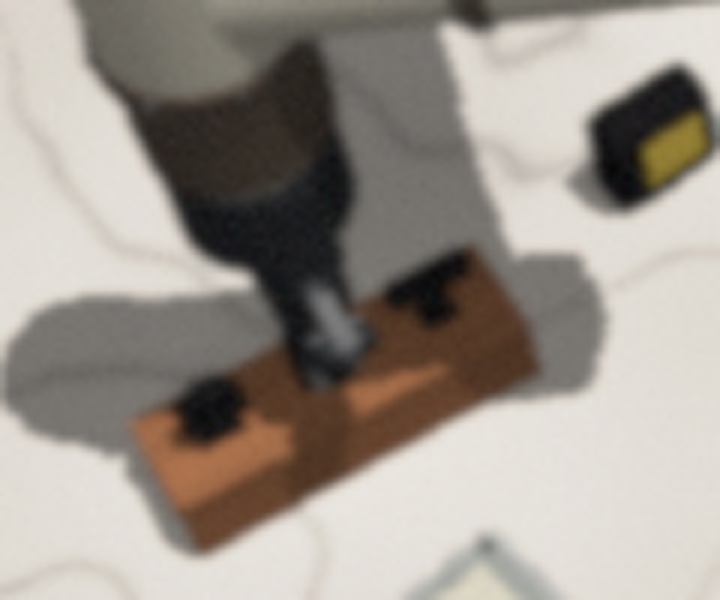

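Request:
step_arm(
  jaw=[-1, -1, -1, -1, -1],
  slide=[
    [0, 0, 0],
    [0, 0, -10],
    [0, 0, -15],
    [0, 0, -20],
    [0, 0, -40],
  ],
  yaw=[0, 0, 0, 0, 0],
  squeeze=80,
)

```text
clock: 9.22
tcp_pos: [0.5325, -0.2848, 0.1348]
eef_rot: [-0.119, 0.993, 0.001, -0.003]
wrist_force: [0.5, -0.6, -0.4]
finger_gap: 0.0108
```

Request:
step_arm(
  jaw=[-1, -1, -1, -1, -1],
  slide=[
    [0, 0, -50],
    [0, 0, -50],
    [0, 0, -45],
    [0, 0, 0],
    [0, 0, 0],
  ],
  yaw=[0, 0, 0, -0.179, -0.179],
)

```text
clock: 9.85
tcp_pos: [0.5335, -0.2851, 0.2816]
eef_rot: [-0.297, 0.955, 0.0, -0.0]
wrist_force: [-0.1, -0.2, -1.9]
finger_gap: 0.0106
```

Request:
step_arm(
  jaw=[-1, -1, -1, -1, -1],
  slide=[
    [0, 0, 0],
    [0, 0, 0],
    [0, 0, 0],
    [0, 0, 0],
    [0, 0, 0],
  ],
  yaw=[-0.179, -0.179, -0.179, -0.179, -0.179],
)

```text
clock: 10.48
tcp_pos: [0.5334, -0.2851, 0.2807]
eef_rot: [-0.681, 0.732, 0.001, -0.001]
wrist_force: [0.4, 0.2, -0.2]
finger_gap: 0.011
```

```bash
python3 - <<'E'
from h import *
st=bot.read_state();p=st["tcp_pos"];m=R.from_quat(st["eef_rot"]).as_matrix();print(p,m,st["wrist_force"],st["finger_gap"],st["joint_positions"],st["clock"])
print(np.arctan2(m[1,0],m[0,0]),m.T@(np.array([.6048,.0666,.278])-p)*1000)
E
```

```text
[ 0.53338925 -0.2851424   0.28072343] [[-7.21555653e-02 -9.97391376e-01 -2.00419432e-03]
 [-9.97393335e-01  7.21547481e-02  4.77225521e-04]
 [-3.31368483e-04  2.03340453e-03 -9.99997878e-01]] [ 0.35971865  0.17859905 -0.19467408] 0.011032927908437786 [-2.23558311e-01  3.22389524e-01  3.89243885e-02 -2.18787722e-05
 -1.28939131e+00  1.72214274e+00] 10.475
-1.6430146553585285 [-355.97730352  -45.85011904    2.74816777]
```

Request:
step_arm(
  jaw=[-1, -1, -1, -1, -1],
  slide=[
    [-44, -6, 0],
    [-44, -6, 0],
    [-44, -6, 0],
    [-44, -6, 0],
    [-44, -6, 0],
  ],
  yaw=[0, 0, 0, 0, 0],
)

```text
clock: 11.1
tcp_pos: [0.5806, -0.0672, 0.2808]
eef_rot: [-0.679, 0.734, 0.0, -0.001]
wrist_force: [0.4, 0.3, -0.8]
finger_gap: 0.011
```

Request:
step_arm(
  jaw=[-1, -1, -1, -1, -1],
  slide=[
    [-44, -6, 0],
    [-44, -6, 0],
    [-44, -4, 0],
    [-4, 0, 4],
    [0, 0, 0],
  ],
  yaw=[0, 0, 0, 0.008, 0],
)

```text
clock: 11.72
tcp_pos: [0.6072, 0.0657, 0.276]
eef_rot: [-0.676, 0.737, 0.0, -0.001]
wrist_force: [-0.2, 0.1, -1.1]
finger_gap: 0.0104
```

```bash
python3 - <<'E'
from h import *
np.set_printoptions(precision=4,suppress=True)
s=grab("scene","pics/s6.png");t=grab("top","pics/t6.png")
st=bot.read_state();p=st["tcp_pos"];m=R.from_quat(st["eef_rot"]).as_matrix();print(p,st["wrist_force"],st["finger_gap"],st["clock"],np.arctan2(m[1,0],m[0,0]))
for n in("scene","top"):
  for l in("key_shoulder","key_square","lock_mouth"):print(n,l,[(np.round(x["pixel"],1),round(x["p"],2)) for x in bot.place_of(n,l)[:2]])
  print(n,"pred shoulder",proj(n,p-[0,0,.006]),"tip",proj(n,p-[0,0,.036]),"lock",proj(n,[.6048,.0666,.225]))
s=cv2.imread("pics/s6.png")
cv2.imwrite("pics/c6.png",cv2.resize(s[130:220,230:350],(800,600),interpolation=cv2.INTER_CUBIC))
E
```

```text
[0.6077 0.0649 0.2765] [-0.0831 -0.2114  0.4821] 0.011109642963282169 11.825 -1.6576646912777253
scene key_shoulder [(array([180.9, 280.8]), 0.61)]
scene key_square [(array([189.1, 280.6]), 0.4)]
scene lock_mouth [(array([195.1, 285.3]), 0.57)]
scene pred shoulder [184.1466 284.0355] tip [191.7338 283.8272] lock [194.5348 283.933 ]
top key_shoulder []
top key_square []
top lock_mouth [(array([206.5, 283.5]), 0.74)]
top pred shoulder [206.0329 281.7829] tip [207.0889 281.9153] lock [208.6107 281.4292]
```

View pics/c6.png

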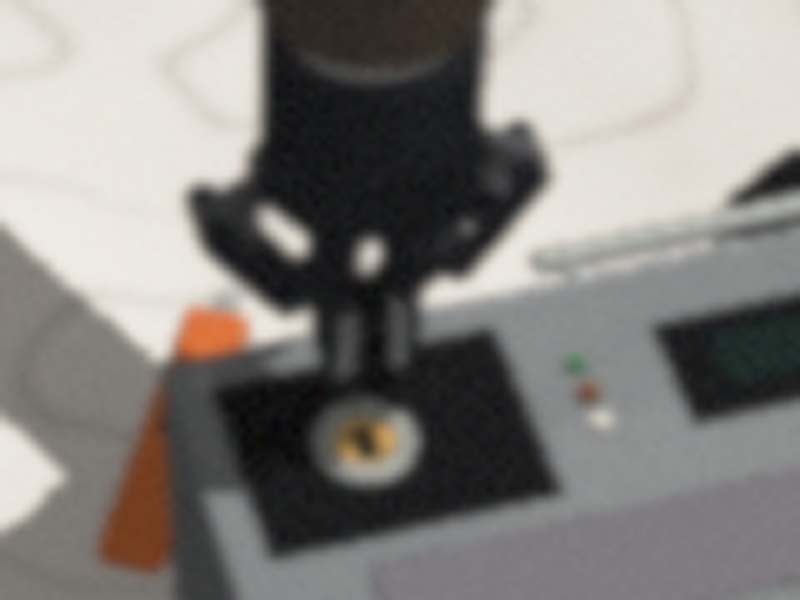

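The view shows the fingers above the lock ring at crop (367,441). The blade can't be told from the black panel, so I'll brighten it.

```bash
python3 - <<'E'
from h import *
s=cv2.imread("pics/s6.png")
c=s[170:210,265:305].astype(float)/255
b=s[0:1]
o=cv2.imread("pics/s1.png")[170:210,265:305].astype(float)/255
f=lambda c:cv2.resize((np.clip(c,0,1)**.45*255).astype(np.uint8),(400,400),interpolation=cv2.INTER_CUBIC)
cv2.imwrite("pics/c7.png",np.hstack([f(c),f(o)]))
E
```

```text
(no output)
```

View pics/c7.png

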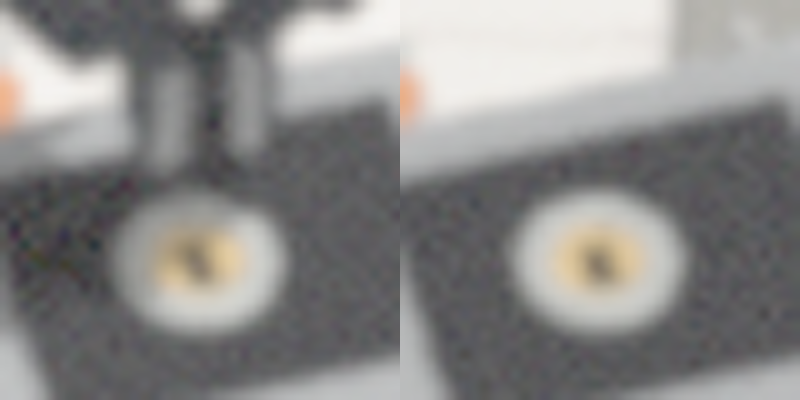

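```bash
python3 - <<'E'
from h import *
a=onz("scene",[195.5,284.3],.225);b=onz("top",[208.05,281.05],.225);print(a,b,onz("top",[208.6,281.5],.225))
# ring centroid in original top picture: bright ring + plug against the black panel
for n,(r0,c0) in(("top",(198,271)),("scene",(184,272))):
    g=cv2.cvtColor(cv2.imread("pics/%s1.png"%n[0]),cv2.COLOR_BGR2GRAY)[r0:r0+23,c0:c0+23].astype(float)
    m=((g>75)*255).astype(np.uint8);k,l,s,ce=cv2.connectedComponentsWithStats(m);
    j=l[11,11] or 1+np.argmax(s[1:,4]);ct=cv2.convexHull(np.argwhere(l==j)[:,::-1].astype(np.int32));mm=cv2.moments(ct)
    px=[mm["m01"]/mm["m00"]+r0,mm["m10"]/mm["m00"]+c0];print(n,s[j],px,onz(n,px,.225))
st=bot.read_state();p=st["tcp_pos"];m=R.from_quat(st["eef_rot"]).as_matrix()
for L in([.6048,.0666,.2765],[.604,.067,.2765]):print(p,m.T@(np.array(L)-p)*1000)
E
```

```text
[0.60802577 0.06635749 0.225     ] [0.60646029 0.06766102 0.225     ] [0.60482597 0.0663939  0.225     ]
top [  3   4  14  14 142] [208.2358604091456, 280.6666666666667] [0.60594649 0.06878523 0.225     ]
scene [  5   5  16  14 176] [195.62385321100916, 284.5178389398573] [0.60858904 0.06673258 0.225     ]
[0.60809466 0.06545397 0.27653757] [-0.85655923  3.38149023  0.03703738]
[0.60809466 0.06545397 0.27653757] [-1.18581475  4.21310961  0.03691005]
```

Request:
step_arm(
  jaw=[-1, -1, -1, -1, -1],
  slide=[
    [-1.7, 1, 8],
    [0, 0, 8],
    [0, 0, 2],
    [0, 0, 2],
    [0, 0, 0],
  ],
  yaw=[0, 0, 0, 0, 0],
)

```text
clock: 12.75
tcp_pos: [0.6073, 0.0679, 0.2563]
eef_rot: [-0.676, 0.737, -0.0, -0.0]
wrist_force: [0.2, 0.7, -0.6]
finger_gap: 0.0105
```

Request:
step_arm(
  jaw=[-1, -1, -1, -1],
  slide=[
    [0, 0, 2],
    [0, 0, 2],
    [0, 0, 1],
    [0, 0, 0],
  ],
  yaw=[0, 0, 0, 0],
)

```text
clock: 13.25
tcp_pos: [0.6073, 0.0679, 0.2512]
eef_rot: [-0.676, 0.737, 0.0, -0.0]
wrist_force: [1.2, -0.3, -0.9]
finger_gap: 0.0107
```

Request:
step_arm(
  jaw=[-1, -1, -1, -1],
  slide=[
    [0, 0, 2],
    [0, 0, 2],
    [0, 0, 2],
    [0, 0, 0],
  ],
  yaw=[0, 0, 0, 0],
)

```text
clock: 13.75
tcp_pos: [0.6062, 0.068, 0.2445]
eef_rot: [-0.676, 0.737, 0.001, -0.001]
wrist_force: [-4.6, 0.9, -0.3]
finger_gap: 0.0109
```

Request:
step_arm(
  jaw=[-1, -1, -1, -1, -1],
  slide=[
    [0, 1.2, 0],
    [0, 0, 2],
    [0, 0, 1.5],
    [0, 0, 1.5],
    [0, 0, 0],
  ],
  yaw=[0, 0.08, -0.16, 0.16, -0.08],
)

```text
clock: 14.38
tcp_pos: [0.6061, 0.0682, 0.2406]
eef_rot: [-0.677, 0.736, -0.0, 0.0]
wrist_force: [-3.3, 2.0, 1.4]
finger_gap: 0.0108
```

Request:
step_arm(
  jaw=[-1, -1, -1, -1, -1],
  slide=[
    [0, 0, 2],
    [0, 0, 2],
    [0, 0, 2],
    [0, 0, 2],
    [0, 0, 0],
  ],
  yaw=[0.08, -0.16, 0.16, -0.16, 0.08],
)

```text
clock: 15.0
tcp_pos: [0.6065, 0.0682, 0.2339]
eef_rot: [-0.676, 0.737, -0.001, 0.001]
wrist_force: [-4.0, 2.1, 3.9]
finger_gap: 0.0107
```

Request:
step_arm(
  jaw=[-1, -1, -1, -1, -1],
  slide=[
    [0, 0, 2],
    [0, 0, 2],
    [0, 0, 2],
    [0, 0, 1],
    [0, 0, 0],
  ],
  yaw=[0.08, -0.16, 0.16, -0.16, 0.08],
)

```text
clock: 15.62
tcp_pos: [0.6069, 0.0681, 0.2309]
eef_rot: [-0.676, 0.736, -0.002, 0.002]
wrist_force: [-9.1, 2.3, 17.3]
finger_gap: 0.0108
```

```bash
python3 - <<'E'
from h import *
s=grab("scene","pics/s8.png")
s=cv2.imread("pics/s8.png")
st=bot.read_state();print(st["tcp_pos"],st["wrist_force"],st["wrist_torque"],st["joint_positions"])
print("expect shoulder",proj("scene",[.607,.0672,.225]),bot.place_of("scene","key_shoulder")[:1])
c=s[160:215,255:310].astype(float)/255
cv2.imwrite("pics/c8.png",cv2.resize((c**.5*255).astype(np.uint8),(600,600),interpolation=cv2.INTER_CUBIC))
E
```

```text
[0.6068736  0.0680889  0.23096717] [-8.77401656  1.98015727 17.52238451] [ 0.80194418  3.01843753 -0.04822313] [ 0.37759449  0.35773421 -0.03499364  0.0023818  -1.17272655  1.10397561]
expect shoulder [195.11039668 284.46468078] [{'pixel': [193.7, 282.5], 'p': 0.66}]
```

View pics/c8.png

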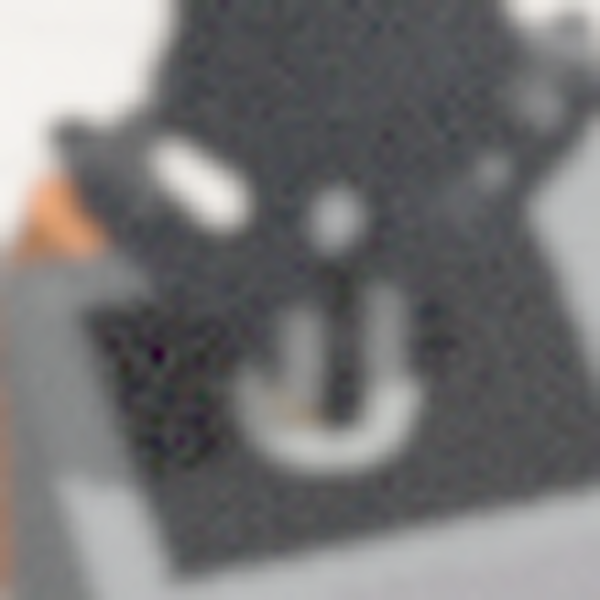

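The bow sits on the ring at crop (335,420), and the TCP height of 0.231 matches fully home. I'll push a bit harder to confirm that.

Request:
step_arm(
  jaw=[-1, -1, -1, -1, -1],
  slide=[
    [0, 1, 2],
    [0, 0.5, 2],
    [0, 0, 0],
    [0, 0, 0],
    [0, 0, 0],
  ],
  yaw=[0.1, -0.18, 0.18, -0.18, 0.08],
)

```text
clock: 16.35
tcp_pos: [0.6069, 0.0679, 0.2308]
eef_rot: [-0.677, 0.736, -0.004, 0.004]
wrist_force: [-11.0, 1.9, 27.8]
finger_gap: 0.0108
```

Request:
step_arm(
  jaw=[-1, -1, -1, -1, -1],
  slide=[
    [0, 1.5, -2.5],
    [0, 0, 0],
    [0, 0, 0],
    [0, 0, 0],
    [0, 0, 0],
  ],
  yaw=[0, 0.15, 0.15, 0.15, 0],
)

```text
clock: 16.98
tcp_pos: [0.6067, 0.0682, 0.2309]
eef_rot: [-0.495, 0.869, -0.003, 0.006]
wrist_force: [-4.6, 0.7, 18.9]
finger_gap: 0.0107
```

```bash
cat > st.py <<'E'
from h import *
np.set_printoptions(precision=4,suppress=True)
st=bot.read_state();m=R.from_quat(st["eef_rot"]).as_matrix()
print(st["clock"],st["tcp_pos"],"F",st["wrist_force"],"T",st["wrist_torque"],"toolF",m.T@st["wrist_force"],"ang",np.unwrap([-1.6,np.arctan2(m[1,0],m[0,0])])[1],"tilt",m[:,2],st["joint_positions"][5],st["finger_gap"])
E
python3 st.py
```

```text
16.975 [0.6067 0.0682 0.2309] F [-4.6057  0.7212 18.9389] T [ 0.2323  1.395  -0.1073] toolF [  1.5996   4.1163 -18.9977] ang -2.105749326319055 tilt [ 0.0131  0.0001 -0.9999] 0.6546793967482168 0.01066921293611716
```

Good. The torque about z is building slowly, so I'll keep turning.

Request:
step_arm(
  jaw=[-1, -1, -1, -1, -1],
  slide=[
    [0, 0, -0.5],
    [0, 0, 0],
    [0, 0, 0],
    [0, 0, 0],
    [0, 0, 0],
  ],
  yaw=[0.15, 0.15, 0.15, 0.15, 0],
)

```text
clock: 17.6
tcp_pos: [0.6068, 0.068, 0.231]
eef_rot: [-0.216, 0.976, -0.001, 0.006]
wrist_force: [-4.1, -0.5, 16.2]
finger_gap: 0.0105
```

```bash
python3 st.py
```

```text
17.6 [0.6068 0.068  0.231 ] F [-4.1093 -0.5297 16.1875] T [0.0306 1.1119 0.0272] toolF [  3.7612   1.1642 -16.2389] ang -2.7058368334570466 tilt [ 0.0128 -0.0001 -0.9999] 0.054752184319752484 0.010501856543782533
```

Request:
step_arm(
  jaw=[-1, -1, -1, -1, -1],
  slide=[
    [0, 0, 0],
    [0, 0, 0],
    [0, 0, 0],
    [0, 0, 0],
    [0, 0, 0],
  ],
  yaw=[0.15, 0.15, 0.15, 0.1, 0],
)

```text
clock: 18.23
tcp_pos: [0.607, 0.068, 0.231]
eef_rot: [0.057, 0.998, 0.0, 0.007]
wrist_force: [-2.4, -0.8, 16.4]
finger_gap: 0.0107
```

```bash
python3 st.py
```

```text
18.225 [0.607 0.068 0.231] F [-2.4355 -0.7718 16.3998] T [-0.1268  0.9195 -0.0251] toolF [  2.1128  -1.0227 -16.4308] ang -3.255399018743023 tilt [ 0.0134 -0.0003 -0.9999] -0.49486666249789646 0.010727819964190678
```

Request:
step_arm(
  jaw=[-1, -1, -1],
  slide=[
    [0, 0, 0],
    [0, 0, 0],
    [0, 0, 0],
  ],
  yaw=[0.1, 0.1, 0],
)

```text
clock: 18.6
tcp_pos: [0.6071, 0.068, 0.231]
eef_rot: [0.156, 0.988, 0.001, 0.007]
wrist_force: [-2.3, 0.3, 16.0]
finger_gap: 0.0105
```

```bash
python3 st.py
```

```text
18.6 [0.6071 0.068  0.231 ] F [-2.2932  0.2517 16.0265] T [-0.1741  0.8669 -0.0232] toolF [  2.0498  -0.4062 -16.0563] ang -3.4553581262626256 tilt [ 0.0136 -0.0003 -0.9999] -0.6948501919352497 0.010515710985883343
```

Request:
step_arm(
  jaw=[-1, -1, -1],
  slide=[
    [0, 0, 0],
    [0, 0, 0],
    [0, 0, 0],
  ],
  yaw=[0.06, 0.06, 0],
)

```text
clock: 18.98
tcp_pos: [0.6072, 0.0679, 0.2309]
eef_rot: [0.215, 0.977, 0.001, 0.007]
wrist_force: [-2.1, 0.2, 16.1]
finger_gap: 0.0107
```

```bash
python3 st.py
```

```text
18.975 [0.6072 0.0679 0.2309] F [-2.0806  0.2215 16.0677] T [-0.1932  0.7804  0.0299] toolF [  1.7784  -0.5862 -16.0948] ang -3.5747869887374266 tilt [ 0.0137 -0.0004 -0.9999] -0.814300814050108 0.01068107124393196
```

Request:
step_arm(
  jaw=[-1, -1, -1],
  slide=[
    [0, 0, 0],
    [0, 0, 0],
    [0, 0, 0],
  ],
  yaw=[0.05, 0.05, 0],
)

```text
clock: 19.35
tcp_pos: [0.6073, 0.0681, 0.231]
eef_rot: [0.263, 0.965, 0.002, 0.007]
wrist_force: [-2.4, 0.0, 16.8]
finger_gap: 0.0109
```

```bash
python3 st.py; python3 -c "
from h import *;print(bot.read_state()['joint_efforts'])
s=grab('scene','pics/s9.png');s=cv2.imread('pics/s9.png')
c=s[160:215,255:310].astype(float)/255
cv2.imwrite('pics/c9.png',cv2.resize((c**.5*255).astype(np.uint8),(600,600),interpolation=cv2.INTER_CUBIC))"
```

```text
19.35 [0.6073 0.0681 0.231 ] F [-2.4245  0.021  16.7571] T [-0.1898  0.6916  0.2342] toolF [  1.8942  -1.0997 -16.7893] ang -3.6740216032318873 tilt [ 0.014  -0.0004 -0.9999] -0.9137090480055929 0.010858926013405263
[ -0.24517855 -28.44748199  13.71009707   1.99980453   0.74253364
  -0.29038757]
```

View pics/c9.png

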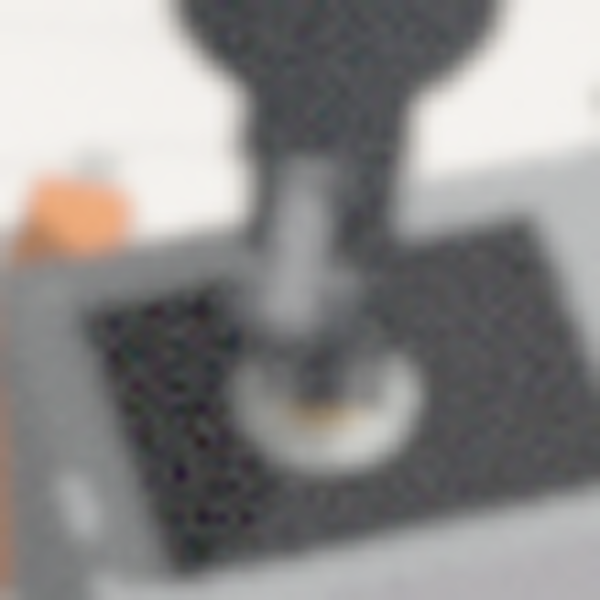

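The torque about z jumped from about 0.03 to 0.23 N m, well above the spring's 0.06, so the plug is at its stop. The key is seated and turned at crop (320,380). I'll nudge it a little further to be sure it holds firmly.

Request:
step_arm(
  jaw=[-1, -1, -1, -1],
  slide=[
    [0, 0, 0],
    [0, 0, 0],
    [0, 0, 0],
    [0, 0, 0],
  ],
  yaw=[0.04, 0.03, 0, 0],
)

```text
clock: 19.9
tcp_pos: [0.6074, 0.0682, 0.231]
eef_rot: [0.296, 0.955, 0.002, 0.007]
wrist_force: [-1.6, 0.3, 16.3]
finger_gap: 0.0109
```

```bash
python3 st.py
```

```text
19.9 [0.6074 0.0682 0.231 ] F [-1.5991  0.3166 16.2607] T [-0.1192  0.7027  0.2883] toolF [  1.3057  -0.5149 -16.2819] ang -3.74340184653365 tilt [ 0.0142 -0.0001 -0.9999] -0.9831377531082474 0.010936223738374993
```

```bash
python3 -c "
from plant import bot
print(bot.job_done())"
```

```text
the job is handed in; nothing more can be done
None
```

The job is handed in: the drawer is shut, and the square-bow key is fully home and held turned clockwise against its stop. It took about 20 s of robot time, and no verdict was reported.

- **Drawer:** I pushed it by its handle to a hard stop. The wrist force rose from about 3 N while sliding to about 54 N, and a picture afterwards shows the drawer front flush with the case.
- **Key:** I took the square-bow key from the middle slot and wiggled it in past the pins. It stopped at the height expected for fully home (TCP 0.231 m), and pushing at 28 N moved it no further.
- **Turn:** I turned the gripper about 2.09 rad. The reaction torque rose from about 0.03 to 0.23 N m, then 0.29 N m, against a 0.06 N m spring. I ended still gripping at 80 N with about 16 N of downward push.

**Less certain points:**
- The stop was met later than the stated 0.2–0.3 rad lag suggested. The gripper still followed the last 0.07 rad of the turn, so there is some give in the grip or the key. I never saw the plug's angle directly, so "at the stop" rests on the torque reading.
- I moved nothing else on purpose. The other two keys were still in their slots when I gripped the square one, but I did not look at the whole bench again before handing in.

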